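Dial open the lockbox

ROBOT

A 6-joint arm with a two-finger parallel gripper is mounted at the origin on a cart in front of the work surface, level with it; the furniture and walls round the work are solid. World frame = base frame: x ahead of the robot, y to its left, z up, the work surface at z = 0. Lengths are in m, angles in rad, forces in N, time in s.
With the tool pointing down it reaches from about 0.325 to 0.85 m from the base axis. Payload 4.4 kg.
Tool frame: the origin (TCP) lies midway between the tips of the shut fingers; the grasp point (between the pads) lies robot.grip_point_offset behind it (robot.grip_point_offset is the distance from the TCP to the grasp point, in m); z points along the fingers, y is the line along which they close (so a half turn about z gives the same grasp; the last joint's range is limited). The gripper opens to 94 mm and grips with 3 to 60 N. Pads are 16 mm wide; open, the fingers measure 119 mm over their backs; the gripper's body (75 mm by 177 mm) begins 78 mm behind the grasp point.
Start: joints at [1.01, 0.207, 1.542, -0, 1.393, -0.15], TCP at [0.229, 0.527, 0.174] pointing down, gripper open.
Joint ranges: [-2.73, 2.73], [-0.86, 2.22], [0.23, 2.46], [-1.11, 4.25], [0.08, 2.63], [-2.82, 2.82]. Speed limits (rad/s): [2.79, 2.79, 3.14, 3.14, 3.14, 3.14].

INTERFACE

Orientations are given as a unit quaternion [w, x, y, z].
In Python, from rig import robot gives the robot as it stands.
- The arm moves only by the tool carry_out, never from a script. Its argument "plan" is text: rows parted by semicolons, each of 7 numbers parted by spaces: the turn, a rotation vector about the tool's x, y, z in degrees, then the shift along the tool's x, y, z in units of 30 mm (1.0 is 30 mm), then the opening, from 0 (shut) to 1 (fully open). In form: wx wy wz x y z gripper; .... A call has 1 to 20 rows; each row is the pose to reach, as a shift and turn from the pose commanded when the call began, along the tool's axes at that moment; what a row does not reach only later rows make up. A row lasts 1/10 s, in which the tool goes at most 50 mm and 8.59 degrees, less where a joint would pass 70% of its speed; a pose out of reach is approached as far as the arm can. A call with a gripper value outside its range is refused whole. The fingers move at their own pace and stop on an object; the grip force is fixed at half the most. Time passes only in rows, so rows that repeat a pose let the fingers close. It gives the time, the measured TCP pose, the force, the opening and the grip force at its end, in the units of the state.
- robot.get_obs(): the state, without advancing time (a new reading comes with each control period).
- robot.capture(name): name is "scene" or "top" or "wrist"; returns the picture (420x560x3 uint8, red, green, blue); there is no depth.
- robot.calibration(name): a dict with "vertical_fov" (degrees; the focal length in pixels is half the picture's height over the tangent of half this angle, whatever the lens; pixels are square), "cx", "cy" (the principal point, pixels), "R" (3x3) and "t" (3): a world point X has camera coordinates R X + t. Camera axes: x right, y down, z forward; pixel columns grow to the right and rows downward; lengths in m; the calibration is good to about 2 mm. A picture is of the moment at which its call begins: read the wrist's pose just before it. calibration takes no time and is no camera call; for the wrist camera it gives the pose at the moment of the call.
- robot.finish_job(): hands the job in; it is judged then, once.
The state is a dict: "time_s": time; "joint_positions": joint angles; "dq": joint speeds; "effort": joint torques, N m; "tcp_pos": TCP position; "ee_rot": TCP orientation; "ft_force": force on the tool from outside, world axes, zero at the start; "torque": the same for the moment, N m; "width": finger opening in m; "finger_force": force on a finger pad.
Only numpy, scipy, OpenCV 4.12 (cv2) and the standard library are available. Lean on these libraries where they do the work, as an engineer would, in place of code of your own. Each camera call takes 0.05 s, during which the arm holds its last target. There are 200 camera calls.

TASK

Open the grey lockbox. Turn its dial clockwise until the crank knob comes to 4 o'clock for the second time, then back anticlockwise until it comes to 1 o'clock for the second time, then clockwise again gently until it stops dead, without forcing it. Then draw the sliding cover fully open towards the front, let go, and leave the things around the box alone.

Things in the scene. Friction and masses are not known exactly. Their poses are not given: they have to be found in the camera images.
- lockbox: Grey steel box fixed to the desk, 150 x 280 x 80 mm (x, y, z); origin at the centre of its underside; x points from its front (robot side) to its rear, y to its left, z up. Left half: closed housing with the round dial on top. Right half: compartment under a sliding cover. Between the numbers the dial's drag is 2 to 3 N at the crank knob.
- mark_12 (a point): The 12 o'clock mark: a double white bar on the plate round the dial, rear side, 57 mm from the dial axis; other hours have single bars, 3 o'clock is to the right (-y of the box). The number wheels inside are picked up after 4.4 rad of lost motion; a number must be met within 0.15 rad without turning back; once run past by more, start again from the first number.
- dial_axis (a point): Point on the upright dial axis, 80 mm above the desk, at x = 0, y = +70 mm in the box frame; axes as the box. If both numbers were right, the last clockwise turn draws the bolt: drag grows by 1 to 2 N over the last 0.5 rad, then the dial stops dead anywhere from half past 3 to half past 8, differing each time. Feel for it: stop at 8 to 12 N at the knob, never above 16 N.
- dial (a joint): Dial angle in rad, counted through whole turns, growing CLOCKWISE seen from above: 0 = knob at 12 o'clock, 2.09 = 4 o'clock, 8.38 = 4 o'clock one turn later, 0.52 = 1 o'clock. Starts between -1.5 and 0 (9 to 12 o'clock), so the numbers are 8.38, then back to 0.52, then clockwise to the stop. Disc 100 mm across, top 90 mm above the desk.
- crank (a point): Middle of the crank knob: a black knob upright on the dial, 36 mm off the axis, 19 mm in diameter at its waist (22 at its ends), from 92 to 124 mm above the desk; this point is 108 mm above the desk. It spins freely on its own pin, so a hand can hold it without turning while it goes round.
- cover (a joint): Travel of the sliding cover in m: 0 = shut, 0.080 = fully open against its end stop; grows as it is drawn to the front (-x of the box). Drag about 2.5 N. Held shut by the bolt until the dial has been turned to its stop; do not pull with more than 20 N.
- cover_grip (a point): Point in the middle of the cover's upright black bar grip, 14 mm thick (along the box's x), 56 mm long (along its y), standing from 79 to 105 mm above the desk; this point is 95 mm above the desk and moves with the cover; axes as the box.
- mug: Printed mug, 84 x 116 x 97 mm, a bystander; origin under its foot.
- battery: Standing battery, 15 x 15 x 50 mm, a bystander; origin at its foot.
- eraser: Eraser, 20 x 42 x 12 mm, a bystander; origin at its underside.
- sherd_6: Dark sherd, 45 x 57 x 16 mm, a bystander; origin at its underside.

How it is judged:
By the outcome, as a careful person would: the job done as asked, in the order asked, and still so for the second after the job is handed in, with the robot touching nothing.
It also fails if it takes over 72 s, if anything falls off the work surface, if the arm or the gripper's body presses on something with over 40 N, if the wrist force passes 120 N, or if a joint passes its speed limit or range.

## Working session

There is one attempt and no reset: what is moved stays moved. The work goes in short steps, Python scripts to look and compute and a tool call to move; the robot and the scene stay as the last step left them, time stands still between calls to the robot, and variables do not carry over. Pictures are saved under pics/ and viewed, at most 10 in all, crops included, and the job is handed in when it is done.

Besides the shell and the picture viewer there is one more tool, called in YAML: its name, and indented under it one key for each argument. carry_out: Moves the arm, as the interface text tells. Its arguments: {"type":"object","properties":{"plan":{"type":"string"}},"required":["plan"]}

```bash
mkdir -p pics; ls; python3 - <<'E'
from rig import robot
import cv2,numpy as np
for k in range(1):
  o=robot.get_obs(); print({a:np.round(b,3).tolist() for a,b in o.items()}, robot.grip_point_offset)
for n in("scene","top"):
  c=robot.calibration(n); print(n,{a:np.round(b,4).tolist() for a,b in c.items()})
  cv2.imwrite(f"pics/{n}0.png",robot.capture(n)[:,:,::-1])
E
```

```text
pics
{'time_s': 0.0, 'joint_positions': [1.011, 0.207, 1.543, -0.0, 1.393, -0.151], 'dq': [-0.0, -0.0, 0.001, -0.001, 0.001, 0.001], 'effort': [0.001, -37.089, -28.141, 0.07, 0.036, -0.0], 'tcp_pos': [0.229, 0.527, 0.173], 'ee_rot': [-0.0, 0.203, 0.979, -0.001], 'ft_force': [-0.119, -0.635, -0.574], 'torque': [0.022, 0.049, -0.036], 'finger_force': 0.0, 'width': 0.094} 0.0188
scene {'vertical_fov': 51.6627, 'cx': 280.1965, 'cy': 201.7744, 'R': [[0.4563, -0.8898, 0.0058], [-0.5683, -0.2964, -0.7676], [0.6847, 0.347, -0.6409]], 't': [-0.1396, 0.3571, 0.8435]}
top {'vertical_fov': 43.8422, 'cx': 280.0623, 'cy': 213.4111, 'R': [[-0.0057, -1.0, 0.0045], [-0.9836, 0.0048, -0.1802], [0.1802, -0.0054, -0.9836]], 't': [0.0523, 0.4598, 1.2434]}
```

View pics/top0.png

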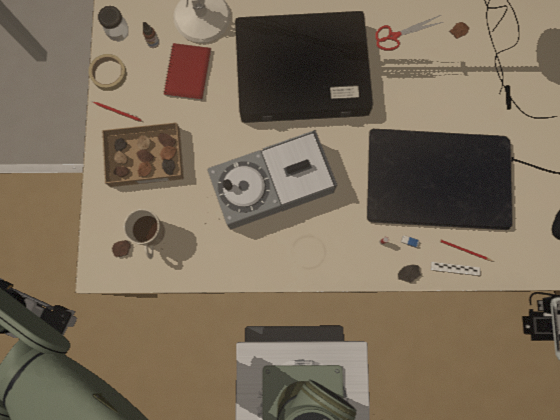

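View pics/scene0.png

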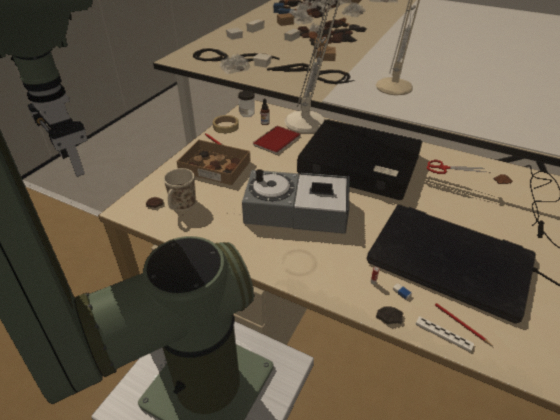

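The top view shows the box tilted, with the dial at about (242,185), the knob at about (228,185) and the grip at about (299,168). I'll enlarge it to measure.

```bash
python3 - <<'E'
import cv2
i=cv2.imread("pics/top0.png")[125:235,200:345]
cv2.imwrite("pics/crop0.png",cv2.resize(i,None,fx=5.4,fy=5.4,interpolation=cv2.INTER_CUBIC))
E
```

```text
(no output)
```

View pics/crop0.png

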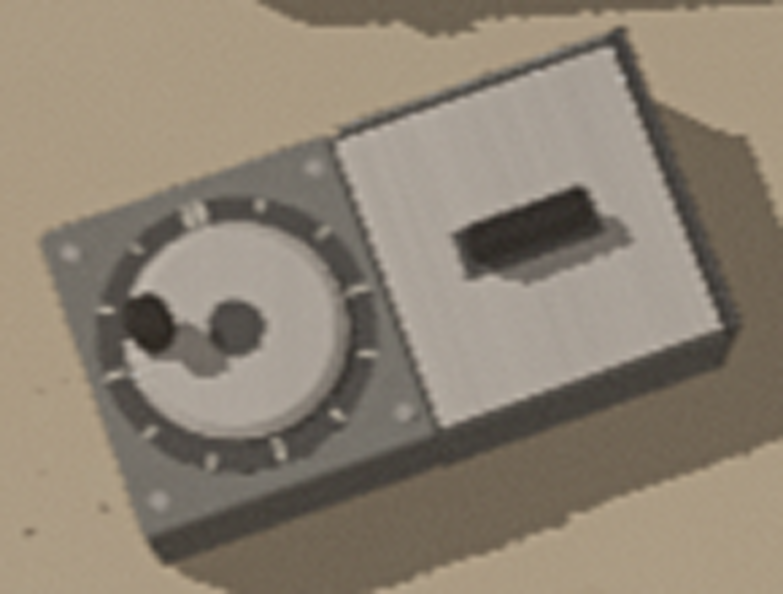

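The crop shows all 12 hour bars (12 at (194,214), 3 at (357,290), 6 at (279,448)), the knob top near (148,318) and the grip top centre near (530,224).

```bash
cat > h.py <<'E'
from rig import robot
import numpy as np, cv2
from scipy.spatial.transform import Rotation as Ro
def ray(name,u,v,z,H=420,c=None):
    c=c or robot.calibration(name); f=H/2/np.tan(np.radians(c["vertical_fov"]/2))
    R=np.array(c["R"]);t=np.array(c["t"]); C=-R.T@t
    d=R.T@np.array([(u-c["cx"])/f,(v-c["cy"])/f,1]); return C+d*(z-C[2])/d[2]
def proj(name,X):
    c=robot.calibration(name); f=210/np.tan(np.radians(c["vertical_fov"]/2))
    p=np.array(c["R"])@X+np.array(c["t"]); return c["cx"]+f*p[0]/p[2], c["cy"]+f*p[1]/p[2]
E
python3 - <<'E'
from h import *
o=lambda x,y:(200+(x+.5)/5.4-.5,125+(y+.5)/5.4-.5)
W=lambda x,y,z:ray("top",*o(x,y),z)
m=np.array([W(*p,.08) for p in [(194,214),(260,205),(323,231),(357,290),(368,353),(337,415),(279,448),(211,461),(150,432),(115,376),(107,310),(137,248)]])[:,:2]
a=np.arange(12)*np.pi/6
# box frame clockwise angle a: (x,y)=r(cos a,-sin a); rotated by psi
z=(m-m.mean(0))@[1,1j]; s=(z*np.exp(1j*a)).mean(); psi=np.angle(s)
c=m.mean(0); print("axis",c,"r",abs(s),"psi deg",np.degrees(psi))
Rz=np.array([[np.cos(psi),-np.sin(psi)],[np.sin(psi),np.cos(psi)]])
for p in [(42,238),(155,535),(622,35),(733,328)]: print("corner box",Rz.T@(W(*p,.08)[:2]-c)+[0,.07])
k=W(148,318,.124)[:2]; d=Rz.T@(k-c); print("knob",k,"r",np.hypot(*d),"dial",np.arctan2(-d[1],d[0]))
g=W(526,224,.105)[:2]; print("grip",g,"box",Rz.T@(g-c)+[0,.07])
print("grip pred",c+Rz@[0,-.14])
E
```

```text
axis [0.52072404 0.13809756] r 0.05865184814610092 psi deg 19.86856324127064
corner box [0.07063101 0.13763211]
corner box [-0.07445115  0.13438617]
corner box [ 0.0702564  -0.14100563]
corner box [-0.0748728  -0.13873991]
knob [0.5163211  0.17333423] r 0.035510676931441436 dial -1.3483336843781748
grip [0.56274144 0.00928228] box [-0.00426332 -0.0654277 ]
grip pred [0.56830494 0.0064311 ]
```

carry_out:
  plan: "0 0 46.7 -3 -2 -1.5 1;0 0 46.7 -13.4 -7 -1.5 1;0 0 46.7 -13.4 -7 -1.5 1;0 0 46.7 -13.4 -7 -1.5 1;0 0 46.7 -13.4 -7 -1.5 1;0 0 46.7 -13.4 -7 -1.5 1;0 0 46.7 -13.4 -7 -1.5 1;0 0 46.7 -13.4 -7 -1.5 1;0 0 46.7 -13.4 -7 -1.5 1;0 0 46.7 -13.4 -7 -1.5 1;0 0 46.7 -13.4 -7 -1.5 1;0 0 46.7 -13.4 -7 -1.5 1;0 0 46.7 -13.4 -7 -1.5 1;0 0 46.7 -13.4 -7 -1.5 1"

```text
time_s: 1.5
tcp_pos: [0.5131, 0.176, 0.2188]
ee_rot: [-0.0, 0.574, 0.819, -0.0]
ft_force: [0.2, 0.1, 0.1]
width: 0.0933
finger_force: 0.0
```

```bash
cat >> h.py <<'E'
def st():
    o=robot.get_obs(); w,x,y,z=o["ee_rot"]; R=Ro.from_quat([x,y,z,w]).as_matrix()
    print("t",round(o["time_s"],2),"tcp",np.round(o["tcp_pos"],4),"F",np.round(o["ft_force"],1),"w",round(o["width"],4),"ff",o["finger_force"],"yaw y",np.degrees(np.arctan2(R[1,1],R[0,1])),"z",np.round(R[:,2],3)); return o,R
E
python3 - <<'E'
from h import *
st(); c=robot.calibration("wrist"); np.save("wc1.npy",c,allow_pickle=True)
i=robot.capture("wrist")[:,:,::-1]; cv2.imwrite("pics/w1raw.png",i)
cv2.imwrite("pics/w1.png",cv2.resize(i,(800,600),interpolation=cv2.INTER_CUBIC))
E
```

```text
t 1.5 tcp [0.5131 0.176  0.2188] F [0.2 0.1 0.1] w 0.0933 ff 0.0 yaw y 19.963345057881643 z [-0.  0. -1.]
```

View pics/w1.png

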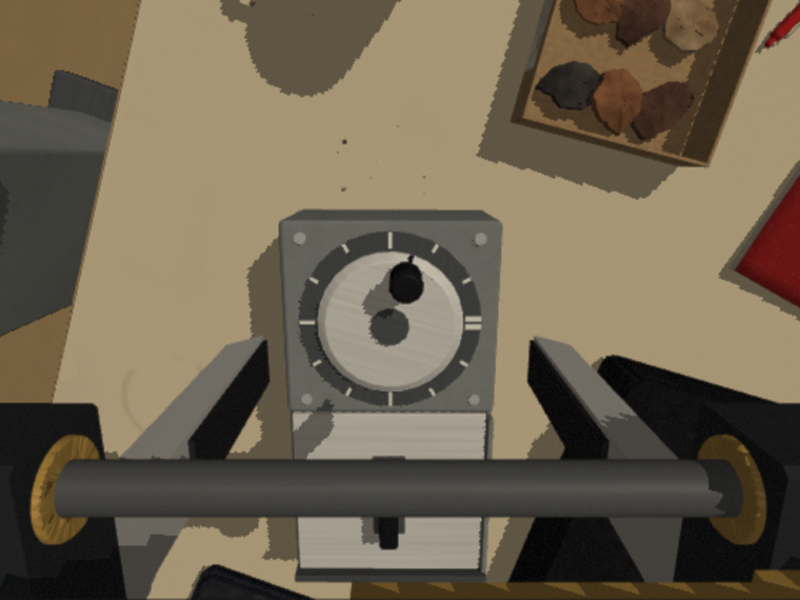

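The wrist view shows the dial centred at about (390,322), 12 o'clock at (473,323), the knob top at about (407,276) and the grip at about (389,530), half hidden.

```bash
python3 - <<'E'
from h import *
C=np.load("wc1.npy",allow_pickle=True).item(); print({k:np.round(v,3).tolist() for k,v in C.items()})
o=lambda x,y:((x+.5)*.7-.5,(y+.5)*.7-.5)
W=lambda x,y,z:ray("wrist",*o(x,y),z,c=C)
m=np.array([W(*p,.08) for p in [(473,323),(463,364),(434,391),(390,398),(346,391),(317,362),(308,323),(317,282),(346,247),(390,240),(435,247),(463,282)]])[:,:2]
a=np.arange(12)*np.pi/6
z=(m-m.mean(0))@[1,1j]; s=(z*np.exp(1j*a)).mean(); psi=np.angle(s)
c=m.mean(0); print("axis",c,"r",abs(s),"psi deg",np.degrees(psi))
Rz=np.array([[np.cos(psi),-np.sin(psi)],[np.sin(psi),np.cos(psi)]])
k=W(407,276,.124)[:2]; d=Rz.T@(k-c); print("knob",k,"r",np.hypot(*d),"dial",np.arctan2(-d[1],d[0]))
for p in [(280,221),(502,221),(291,411),(492,412)]: print("corner", Rz.T@(W(*p,.08)[:2]-c)+[0,.07])
E
```

```text
{'vertical_fov': 59.2, 'cx': 278.462, 'cy': 204.434, 'R': [[0.94, 0.341, -0.001], [0.331, -0.911, 0.244], [0.083, -0.23, -0.97]], 't': [-0.542, -0.046, 0.433]}
axis [0.5207081  0.13708792] r 0.058788280399252255 psi deg 19.704358719832573
knob [0.5163292  0.18085667] r 0.043987248698951126 dial -1.3266048033518965
corner [-0.07292408  0.13987223]
corner [0.07390077 0.14052739]
corner [-0.07185468  0.00247204]
corner [0.07389905 0.00238351]
```

carry_out:
  plan: "0 0 0 -0.05 0.05 1 1;0 0 0 -0.05 0.05 2 1;0 0 0 -0.05 0.05 3 1;0 0 0 -0.05 0.05 3.7 1;0 0 0 -0.05 0.05 4.1 1;0 0 0 -0.05 0.05 4.1 1;0 0 0 -0.05 0.05 4.1 1"

```text
time_s: 2.25
tcp_pos: [0.5166, 0.1742, 0.0968]
ee_rot: [0.0, 0.575, 0.818, 0.0]
ft_force: [-0.1, -0.1, 0.8]
width: 0.0939
finger_force: 0.0
```

```bash
python3 - <<'E'
from h import *
st(); C=robot.calibration("wrist")
i=robot.capture("wrist")[:,:,::-1]
cv2.imwrite("pics/w2.png",cv2.resize(i,(700,525),interpolation=cv2.INTER_CUBIC))
E
```

```text
t 2.25 tcp [0.5166 0.1742 0.0968] F [-0.1 -0.1  0.8] w 0.0939 ff 0.0 yaw y 19.858683235365994 z [ 0.001  0.    -1.   ]
```

View pics/w2.png

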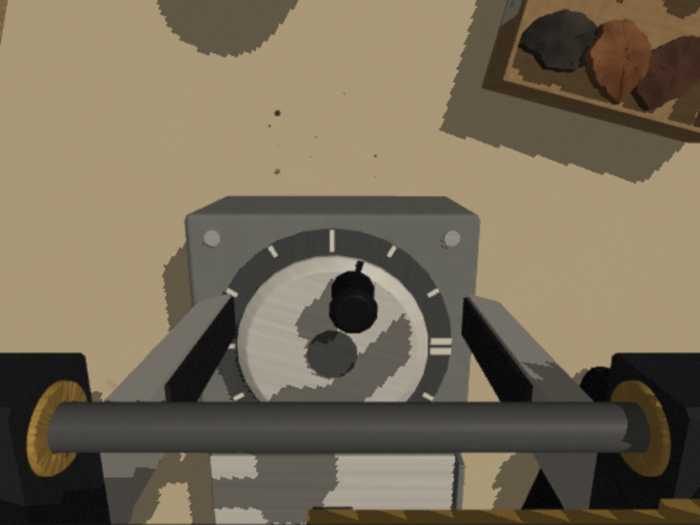

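The knob's top disc is at (354,314), centred between the pads. I'll close the gripper.

carry_out:
  plan: "0 0 0 0 0 0 0;0 0 0 0 0 0 0;0 0 0 0 0 0 0;0 0 0 0 0 0 0;0 0 0 0 0 0 0;0 0 0 0 0 0 0;0 0 0 0 0 0 0;0 0 0 0 0 0 0"

```text
time_s: 3.1
tcp_pos: [0.516, 0.1737, 0.0959]
ee_rot: [-0.0, 0.575, 0.818, -0.0]
ft_force: [0.2, -0.1, 0.4]
width: 0.0332
finger_force: 0.0
```

```bash
cat >> h.py <<'E'
A=np.array([.5207,.1375]); PSI=np.radians(19.8)
def dial(p,A=A):
    d=p[:2]-A; return np.hypot(*d)*1000, PSI-np.arctan2(d[1],d[0])
def arc(t0,ts,r=.036):
    for t in ts: print("0 0 0 %.2f %.2f 0 0"%(-r/.03*(np.sin(t)-np.sin(t0)), r/.03*(np.cos(t)-np.cos(t0))),end=";")
    print()
def report():
    o,R=st(); p=o["tcp_pos"]; r,th=dial(p); F=np.array(o["ft_force"][:2]); d=(p[:2]-A)/np.hypot(*(p[:2]-A))
    print("r mm",round(r,2),"dial mod 2pi",round(th%(2*np.pi),3),"F rad",round(F@d,2),"F cw",round(F@[d[1],-d[0]],2))
E
python3 - <<'E'
from h import *
report()
arc(-1.34,-1.34+np.arange(1,17)*np.radians(10))
E
```

```text
t 3.1 tcp [0.516  0.1737 0.0959] F [ 0.2 -0.1  0.4] w 0.0332 ff 0.0 yaw y 19.81796777098518 z [-0. -0. -1.]
r mm 36.48 dial mod 2pi 4.93 F rad -0.15 F cw 0.15
0 0 0 -0.07 0.20 0 0;0 0 0 -0.16 0.38 0 0;0 0 0 -0.29 0.55 0 0;0 0 0 -0.45 0.69 0 0;0 0 0 -0.63 0.80 0 0;0 0 0 -0.82 0.87 0 0;0 0 0 -1.03 0.92 0 0;0 0 0 -1.24 0.92 0 0;0 0 0 -1.44 0.89 0 0;0 0 0 -1.64 0.83 0 0;0 0 0 -1.83 0.73 0 0;0 0 0 -1.99 0.60 0 0;0 0 0 -2.13 0.44 0 0;0 0 0 -2.24 0.27 0 0;0 0 0 -2.32 0.07 0 0;0 0 0 -2.36 -0.13 0 0;
```

carry_out:
  plan: "0 0 0 0 0 0 0;0 0 0 0 0 0 0;0 0 0 0 0 0 0;0 0 0 0 0 0 0;0 0 0 0 0 0 0;0 0 0 0 0 0 0;0 0 0 -0.07 0.20 0 0;0 0 0 -0.16 0.38 0 0;0 0 0 -0.29 0.55 0 0;0 0 0 -0.45 0.69 0 0;0 0 0 -0.63 0.80 0 0;0 0 0 -0.82 0.87 0 0;0 0 0 -1.03 0.92 0 0;0 0 0 -1.24 0.92 0 0;0 0 0 -1.24 0.92 0 0;0 0 0 -1.24 0.92 0 0"

```text
time_s: 4.7
tcp_pos: [0.5546, 0.1479, 0.0959]
ee_rot: [-0.0, 0.575, 0.818, 0.0]
ft_force: [-0.7, 0.2, -0.8]
width: 0.0002
finger_force: 0.0
```

```bash
python3 - <<'E'
from h import *
report()
t0=-1.34+np.radians(80);print(t0)
arc(t0,t0+np.arange(1,21)*np.radians(12))
E
```

```text
t 4.7 tcp [0.5546 0.1479 0.0959] F [-0.7  0.2 -0.8] w 0.0002 ff 0.0 yaw y 19.790223447536526 z [-0.  0. -1.]
r mm 35.4 dial mod 2pi 0.049 F rad -0.59 F cw -0.4
0.0562634015954635
0 0 0 -0.25 -0.04 0 0;0 0 0 -0.48 -0.13 0 0;0 0 0 -0.69 -0.27 0 0;0 0 0 -0.87 -0.45 0 0;0 0 0 -1.00 -0.66 0 0;0 0 0 -1.09 -0.89 0 0;0 0 0 -1.13 -1.14 0 0;0 0 0 -1.12 -1.39 0 0;0 0 0 -1.05 -1.63 0 0;0 0 0 -0.94 -1.86 0 0;0 0 0 -0.78 -2.05 0 0;0 0 0 -0.58 -2.21 0 0;0 0 0 -0.36 -2.32 0 0;0 0 0 -0.12 -2.38 0 0;0 0 0 0.13 -2.40 0 0;0 0 0 0.38 -2.36 0 0;0 0 0 0.62 -2.27 0 0;0 0 0 0.83 -2.13 0 0;0 0 0 1.00 -1.95 0 0;0 0 0 1.14 -1.74 0 0;
```

The gripper is fully shut, so the knob isn't between the fingers. I'll look again.

```bash
python3 - <<'E'
from h import *
i=robot.capture("wrist")[:,:,::-1]; j=robot.capture("top")[:,:,::-1]
j=cv2.resize(j[125:235,200:345],(525,398),interpolation=cv2.INTER_CUBIC)
a=cv2.resize(i,(800,600))[150:,130:700]
cv2.imwrite("pics/w3raw.png",i); cv2.imwrite("pics/t3raw.png",j)
k=np.zeros((600,800,3),np.uint8); k[:300,:400]=cv2.resize(i,(400,300)); k[:300,400:]=cv2.resize(j,(400,300)); k[300:]=cv2.resize(i[130:270,140:420],(600,300))[:, :][:, :].copy() if False else 0
k[300:,:560]=cv2.resize(i[150:300,140:420],(560,300))
cv2.imwrite("pics/m3.png",k)
C=robot.calibration("wrist"); print(-np.array(C["R"]).T@C["t"])
E
```

```text
[0.53008123 0.21454453 0.30728742]
```

View pics/m3.png

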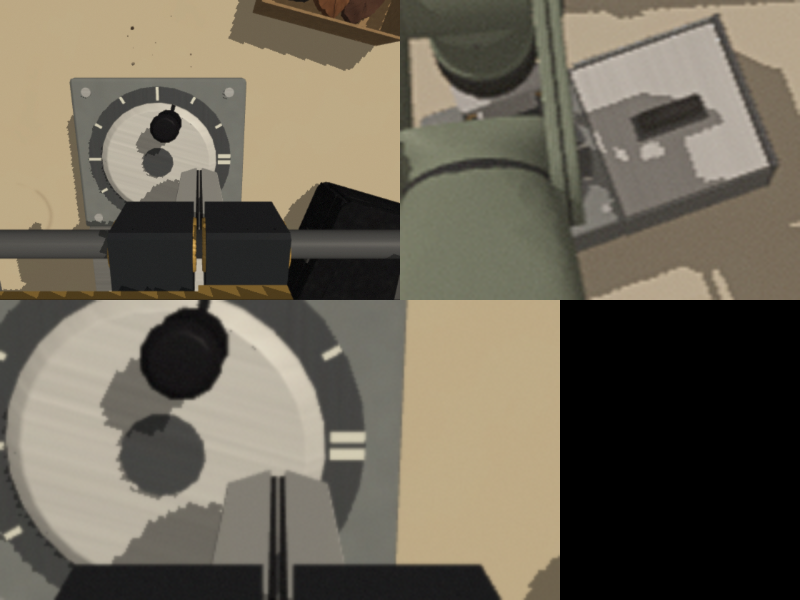

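```bash
python3 - <<'E'
from h import *
o,R=st(); p=np.array(o["tcp_pos"])
cr=lambda q:(2*(q[0]-140),2*(q[1]-150))
for n,d in [("tcp",[0,0,0]),("tip +x8",[.008,0,0]),("tip -x8",[-.008,0,0]),("grip",[0,0,-.0188])]: print(n,np.round(cr(proj("wrist",p+R@d))))
print("axis z.08",cr(proj("wrist",np.array([*A,.08]))),"12",cr(proj("wrist",np.array([*(A+.057*np.array([np.cos(PSI),np.sin(PSI)])),.08]))))
for t in(-1.34,):
  for r in(.036,.045):
    for z in(.092,.124): print(r,z,cr(proj("wrist",np.array([*(A+r*np.array([np.cos(PSI-t),np.sin(PSI-t)])),z]))))
E
```

```text
t 4.8 tcp [0.5545 0.1482 0.096 ] F [-0.8 -1.  -0. ] w 0.0007 ff 0.0 yaw y 19.823859757113432 z [-0.  0. -1.]
tcp [279. 165.]
tip +x8 [279. 139.]
tip -x8 [279. 190.]
grip [279. 187.]
axis z.08 (np.float64(168.5749573443871), np.float64(145.02840835402452)) 12 (np.float64(346.13097835531187), np.float64(145.10909889304673))
0.036 0.092 (np.float64(186.53174447043318), np.float64(42.69945066044181))
0.036 0.124 (np.float64(171.3738443298974), np.float64(62.75468615257853))
0.045 0.092 (np.float64(192.71784838717645), np.float64(12.82970736656091))
0.045 0.124 (np.float64(178.42663462767246), np.float64(28.080942714096977))
```

Both observations fit fingertips about 30 mm higher than tcp_pos suggests: the spacing of the open tips in the image, and the tip row when shut. If so, the fingers closed above the knob. I'll test this with a small downward probe over the bare disc.

carry_out:
  plan: "0 0 0 0 0 0.1 0;0 0 0 0 0 0.2 0;0 0 0 0 0 0.3 0;0 0 0 0 0 0.3 0;0 0 0 0 0 0.3 0"

```text
time_s: 5.3
tcp_pos: [0.5545, 0.1481, 0.0867]
ee_rot: [-0.0, 0.575, 0.818, -0.0]
ft_force: [-0.5, -0.2, 0.5]
width: 0.0008
finger_force: 0.0
```

carry_out:
  plan: "0 0 0 0 0 0.1 0;0 0 0 0 0 0.2 0;0 0 0 0 0 0.3 0;0 0 0 0 0 0.4 0;0 0 0 0 0 0.4 0"

```text
time_s: 5.8
tcp_pos: [0.5541, 0.148, 0.0742]
ee_rot: [-0.0, 0.575, 0.818, -0.0]
ft_force: [-0.1, -0.7, 0.4]
width: 0.0002
finger_force: 0.0
```

```bash
python3 - <<'E'
from h import *
st()
i=robot.capture("scene")[:,:,::-1]; cv2.imwrite("pics/s4.png",cv2.resize(i[130:260,210:370],(800,600) if 0 else (738,600),interpolation=cv2.INTER_CUBIC))
E
```

```text
t 5.8 tcp [0.5541 0.148  0.0742] F [-0.1 -0.7  0.4] w 0.0002 ff 0.0 yaw y 19.816626438396657 z [-0.001 -0.    -1.   ]
```

View pics/s4.png

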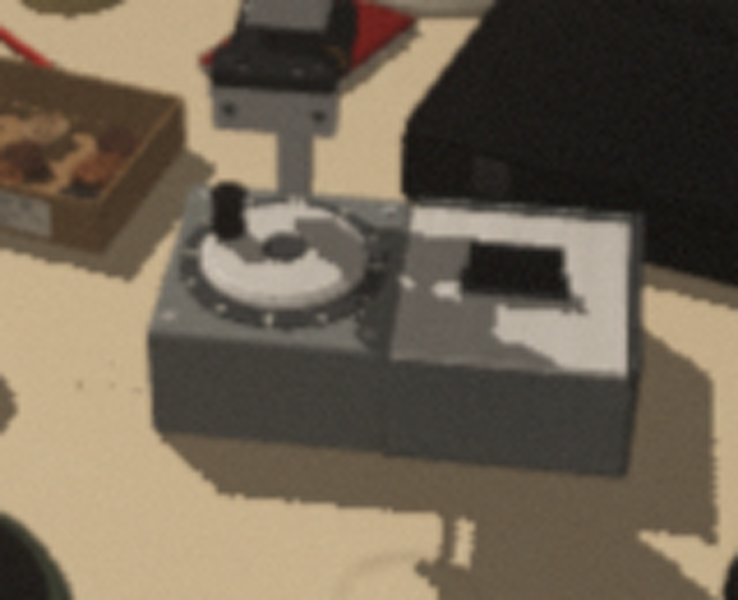

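The tip sits at crop (293,196), just at the rear of the disc. I'll solve for its height.

```bash
python3 - <<'E'
from h import *
for z in(.074,.09,.1,.11,.12): print(z,np.round([(q[0]-210)*4.6125 if k==0 else 0 for k,q in enumerate([proj("scene",np.array([.5541,.148,z]))])][0]),np.round((proj("scene",np.array([.5541,.148,z]))[1]-130)*4.615))
E
```

```text
0.074 294.0 236.0
0.09 294.0 215.0
0.1 294.0 201.0
0.11 294.0 188.0
0.12 294.0 174.0
```

Tip height is about 0.1035 against a reported 0.074, so the real tips sit about 29.5 mm above the reported TCP. I'll rise, open partway, go back over the knob, descend to reported z ≈ 0.0665 and close.

carry_out:
  plan: "0 0 0 0 0 -0.6 0;0 0 0 0 0 -1.2 0;0 0 0 0.4 -0.3 -1.2 0.55;0 0 0 0.8 -0.6 -1.2 0.55;0 0 0 1.24 -0.92 -1.2 0.55;0 0 0 1.24 -0.92 -1.2 0.55;0 0 0 1.24 -0.92 -1.2 0.55;0 0 0 1.24 -0.92 -1.2 0.55;0 0 0 1.24 -0.92 -1.2 0.55;0 0 0 1.24 -0.92 -0.8 0.55;0 0 0 1.24 -0.92 -0.3 0.55;0 0 0 1.24 -0.92 0.1 0.55;0 0 0 1.24 -0.92 0.27 0.55;0 0 0 1.24 -0.92 0.27 0.55;0 0 0 1.24 -0.92 0.27 0;0 0 0 1.24 -0.92 0.27 0;0 0 0 1.24 -0.92 0.27 0;0 0 0 1.24 -0.92 0.27 0;0 0 0 1.24 -0.92 0.27 0;0 0 0 1.24 -0.92 0.27 0"

```text
time_s: 7.85
tcp_pos: [0.5171, 0.1742, 0.0675]
ee_rot: [0.001, 0.575, 0.818, 0.001]
ft_force: [1.7, 1.5, 0.9]
width: 0.0192
finger_force: 30.0
```

```bash
python3 - <<'E'
from h import *
report()
E
```

```text
t 7.85 tcp [0.5171 0.1742 0.0675] F [1.7 1.5 0.9] w 0.0192 ff 29.98871157389658 yaw y 19.819835590852225 z [ 0.002  0.001 -1.   ]
r mm 36.84 dial mod 2pi 4.96 F rad 1.28 F cw 1.85
```

The gripper now holds the knob: width 19.2 mm, 30 N. I'll turn clockwise.

carry_out:
  plan: "0 0 0 -0.07 0.20 0 0;0 0 0 -0.16 0.38 0 0;0 0 0 -0.29 0.55 0 0;0 0 0 -0.45 0.69 0 0;0 0 0 -0.63 0.80 0 0;0 0 0 -0.82 0.87 0 0;0 0 0 -1.03 0.92 0 0;0 0 0 -1.24 0.92 0 0;0 0 0 -1.24 0.92 0 0"

```text
time_s: 8.75
tcp_pos: [0.5558, 0.147, 0.0674]
ee_rot: [0.001, 0.575, 0.818, 0.0]
ft_force: [-1.3, -0.3, 5.1]
width: 0.019
finger_force: 30.0
```

```bash
python3 - <<'E'
from h import *
report()
E
```

```text
t 8.75 tcp [0.5558 0.147  0.0674] F [-1.3 -0.3  5.1] w 0.019 ff 30.00937837699894 yaw y 19.78289360055471 z [ 0.001 -0.001 -1.   ]
r mm 36.39 dial mod 2pi 0.081 F rad -1.38 F cw -0.03
```

carry_out:
  plan: "0 0 0 -0.25 -0.04 0 0;0 0 0 -0.48 -0.13 0 0;0 0 0 -0.69 -0.27 0 0;0 0 0 -0.87 -0.45 0 0;0 0 0 -1.00 -0.66 0 0;0 0 0 -1.09 -0.89 0 0;0 0 0 -1.13 -1.14 0 0;0 0 0 -1.12 -1.39 0 0;0 0 0 -1.05 -1.63 0 0;0 0 0 -0.94 -1.86 0 0;0 0 0 -0.78 -2.05 0 0;0 0 0 -0.58 -2.21 0 0;0 0 0 -0.36 -2.32 0 0;0 0 0 -0.12 -2.38 0 0;0 0 0 0.13 -2.40 0 0;0 0 0 0.38 -2.36 0 0;0 0 0 0.62 -2.27 0 0;0 0 0 0.83 -2.13 0 0;0 0 0 1.00 -1.95 0 0;0 0 0 1.14 -1.74 0 0"

```text
time_s: 10.75
tcp_pos: [0.4925, 0.1606, 0.0672]
ee_rot: [-0.0, 0.575, 0.818, -0.003]
ft_force: [-4.6, -4.2, 12.0]
width: 0.0191
finger_force: 30.0
```

```bash
python3 - <<'E'
from h import *
report()
t0=0.056+np.radians(240);print(t0, (8.38-t0)/np.radians(12))
arc(t0,t0+np.arange(1,20)*np.radians(12))
E
```

```text
t 10.75 tcp [0.4925 0.1606 0.0672] F [-4.6 -4.2 12. ] w 0.0191 ff 30.039919655318954 yaw y 19.847270764322015 z [-0.004 -0.004 -1.   ]
r mm 36.49 dial mod 2pi 4.174 F rad 0.93 F cw -6.16
4.244790204786391 19.744172388908108
0 0 0 0.09 0.23 0 0;0 0 0 0.13 0.48 0 0;0 0 0 0.11 0.73 0 0;0 0 0 0.05 0.98 0 0;0 0 0 -0.07 1.20 0 0;0 0 0 -0.23 1.39 0 0;0 0 0 -0.42 1.55 0 0;0 0 0 -0.65 1.66 0 0;0 0 0 -0.89 1.73 0 0;0 0 0 -1.14 1.74 0 0;0 0 0 -1.39 1.70 0 0;0 0 0 -1.62 1.61 0 0;0 0 0 -1.83 1.47 0 0;0 0 0 -2.01 1.29 0 0;0 0 0 -2.14 1.08 0 0;0 0 0 -2.23 0.85 0 0;0 0 0 -2.27 0.60 0 0;0 0 0 -2.26 0.35 0 0;0 0 0 -2.19 0.11 0 0;
```

carry_out:
  plan: "0 0 0 0.09 0.23 -0.02 0;0 0 0 0.13 0.48 -0.04 0;0 0 0 0.11 0.73 -0.06 0;0 0 0 0.05 0.98 -0.08 0;0 0 0 -0.07 1.20 -0.08 0;0 0 0 -0.23 1.39 -0.08 0;0 0 0 -0.42 1.55 -0.08 0;0 0 0 -0.65 1.66 -0.08 0"

```text
time_s: 11.55
tcp_pos: [0.5458, 0.164, 0.0676]
ee_rot: [-0.003, 0.575, 0.818, 0.001]
ft_force: [0.4, 9.2, -2.1]
width: 0.0189
finger_force: 30.0
```

```bash
python3 - <<'E'
from h import *
report()
t0=0.056+np.radians(336);print(t0,(8.38-t0)/np.radians(12) )
arc(t0,t0+np.arange(1,13)*np.radians(11.6))
E
```

```text
t 11.55 tcp [0.5458 0.164  0.0676] F [ 0.4  9.2 -2.1] w 0.0189 ff 29.97714799026653 yaw y 19.82807047006247 z [-0.003  0.005 -1.   ]
r mm 36.48 dial mod 2pi 5.817 F rad 6.94 F cw -5.99
5.9203062867009475 11.744172388908106
0 0 0 -0.23 0.06 0 0;0 0 0 -0.48 0.08 0 0;0 0 0 -0.72 0.04 0 0;0 0 0 -0.94 -0.04 0 0;0 0 0 -1.15 -0.17 0 0;0 0 0 -1.33 -0.33 0 0;0 0 0 -1.47 -0.53 0 0;0 0 0 -1.57 -0.75 0 0;0 0 0 -1.62 -0.99 0 0;0 0 0 -1.62 -1.23 0 0;0 0 0 -1.57 -1.47 0 0;0 0 0 -1.48 -1.69 0 0;
```

carry_out:
  plan: "0 0 0 -0.23 0.06 0 0;0 0 0 -0.48 0.08 0 0;0 0 0 -0.72 0.04 0 0;0 0 0 -0.94 -0.04 0 0;0 0 0 -1.15 -0.17 0 0;0 0 0 -1.33 -0.33 0 0;0 0 0 -1.47 -0.53 0 0;0 0 0 -1.57 -0.75 0 0;0 0 0 -1.62 -0.99 0 0;0 0 0 -1.62 -1.23 0 0;0 0 0 -1.60 -1.35 0 0;0 0 0 -1.57 -1.47 0 0;0 0 0 -1.53 -1.58 0 0;0 0 0 -1.48 -1.69 0 0;0 0 0 -1.48 -1.69 0 0;0 0 0 -1.48 -1.69 0 0"

```text
time_s: 13.15
tcp_pos: [0.5147, 0.1028, 0.0676]
ee_rot: [-0.0, 0.575, 0.818, 0.001]
ft_force: [4.5, 4.0, -4.9]
width: 0.0191
finger_force: 30.0
```

```bash
python3 - <<'E'
from h import *
report(); print(8.3776-2*np.pi)
E
```

```text
t 13.15 tcp [0.5147 0.1028 0.0676] F [ 4.5  4.  -4.9] w 0.0191 ff 29.964010054991377 yaw y 19.802167580469 z [ 0.     0.002 -1.   ]
r mm 35.24 dial mod 2pi 2.088 F rad -4.74 F cw -3.75
2.094414692820413
```

```bash
python3 - <<'E'
from h import *
t0=8.35
arc(t0,t0-np.arange(1,21)*np.radians(12))
t0-=np.radians(240); print(t0)
d=[12]*15+[8,5,4]
arc(t0,t0-np.radians(np.cumsum(d))); print(t0-np.radians(sum(d)))
E
```

```text
0 0 0 -0.10 0.23 0 0;0 0 0 -0.14 0.48 0 0;0 0 0 -0.13 0.73 0 0;0 0 0 -0.08 0.97 0 0;0 0 0 0.03 1.20 0 0;0 0 0 0.19 1.40 0 0;0 0 0 0.38 1.56 0 0;0 0 0 0.60 1.68 0 0;0 0 0 0.84 1.75 0 0;0 0 0 1.09 1.77 0 0;0 0 0 1.34 1.74 0 0;0 0 0 1.57 1.65 0 0;0 0 0 1.79 1.52 0 0;0 0 0 1.97 1.35 0 0;0 0 0 2.11 1.14 0 0;0 0 0 2.21 0.91 0 0;0 0 0 2.25 0.66 0 0;0 0 0 2.24 0.41 0 0;0 0 0 2.19 0.17 0 0;0 0 0 2.08 -0.06 0 0;
4.161209795213609
0 0 0 -0.15 -0.20 0 0;0 0 0 -0.34 -0.36 0 0;0 0 0 -0.56 -0.48 0 0;0 0 0 -0.81 -0.55 0 0;0 0 0 -1.06 -0.57 0 0;0 0 0 -1.30 -0.54 0 0;0 0 0 -1.54 -0.45 0 0;0 0 0 -1.75 -0.32 0 0;0 0 0 -1.94 -0.15 0 0;0 0 0 -2.08 0.06 0 0;0 0 0 -2.17 0.29 0 0;0 0 0 -2.22 0.54 0 0;0 0 0 -2.21 0.79 0 0;0 0 0 -2.15 1.03 0 0;0 0 0 -2.04 1.26 0 0;0 0 0 -1.95 1.39 0 0;0 0 0 -1.88 1.47 0 0;0 0 0 -1.82 1.53 0 0;
0.7229111687847798
```

carry_out:
  plan: "0 0 0 -0.10 0.23 0.03 0;0 0 0 -0.14 0.48 0.03 0;0 0 0 -0.13 0.73 0.03 0;0 0 0 -0.08 0.97 0.03 0;0 0 0 0.03 1.20 0.03 0;0 0 0 0.19 1.40 0.03 0;0 0 0 0.38 1.56 0.03 0;0 0 0 0.60 1.68 0.03 0;0 0 0 0.84 1.75 0.03 0;0 0 0 1.09 1.77 0.03 0;0 0 0 1.34 1.74 0.03 0;0 0 0 1.57 1.65 0.03 0;0 0 0 1.79 1.52 0.03 0;0 0 0 1.97 1.35 0.03 0;0 0 0 2.11 1.14 0.03 0;0 0 0 2.21 0.91 0.03 0;0 0 0 2.25 0.66 0.03 0;0 0 0 2.24 0.41 0.03 0;0 0 0 2.19 0.17 0.03 0;0 0 0 2.08 -0.06 0.03 0"

```text
time_s: 15.15
tcp_pos: [0.4915, 0.1594, 0.068]
ee_rot: [0.0, 0.575, 0.818, -0.0]
ft_force: [5.9, -1.9, -18.6]
width: 0.0189
finger_force: 30.0
```

```bash
python3 - <<'E'
from h import *
report()
E
```

```text
t 15.15 tcp [0.4915 0.1594 0.068 ] F [  5.9  -1.9 -18.6] w 0.0189 ff 29.962593820978327 yaw y 19.82136171674734 z [ 0.    -0.001 -1.   ]
r mm 36.5 dial mod 2pi 4.131 F rad -5.89 F cw 2.05
```

carry_out:
  plan: "0 0 0 -0.15 -0.20 0.02 0;0 0 0 -0.34 -0.36 0.04 0;0 0 0 -0.56 -0.48 0.06 0;0 0 0 -0.81 -0.55 0.06 0;0 0 0 -1.06 -0.57 0.06 0;0 0 0 -1.30 -0.54 0.06 0;0 0 0 -1.54 -0.45 0.06 0;0 0 0 -1.75 -0.32 0.06 0;0 0 0 -1.94 -0.15 0.06 0;0 0 0 -2.08 0.06 0.06 0;0 0 0 -2.17 0.29 0.06 0"

```text
time_s: 16.25
tcp_pos: [0.5194, 0.1024, 0.0676]
ee_rot: [-0.003, 0.575, 0.818, -0.001]
ft_force: [-6.0, 1.6, -2.5]
width: 0.019
finger_force: 30.0
```

```bash
python3 - <<'E'
from h import *
report()
t0=8.35-np.radians(240+132);print(t0)
d=[8,8,7,6,5,4,3]
arc(t0,t0-np.radians(np.cumsum(d))); print(t0-np.radians(sum(d)))
E
```

```text
t 16.25 tcp [0.5194 0.1024 0.0676] F [-6.   1.6 -2.5] w 0.019 ff 30.044265727447055 yaw y 19.795723338239796 z [-0.006  0.001 -1.   ]
r mm 35.14 dial mod 2pi 1.954 F rad -1.33 F cw 6.1
1.8573751825810936
0 0 0 -0.04 0.16 0 0;0 0 0 -0.05 0.33 0 0;0 0 0 -0.04 0.48 0 0;0 0 0 -0.02 0.60 0 0;0 0 0 0.01 0.70 0 0;0 0 0 0.04 0.78 0 0;0 0 0 0.06 0.84 0 0;
1.1417901892634186
```

```bash
python3 - <<'E'
from h import *
t0=8.35-np.radians(240+132)
d=[11,11,11,10,9,8,6,5,4]
arc(t0,t0-np.radians(np.cumsum(d))); print(t0-np.radians(sum(d)))
E
```

```text
0 0 0 -0.04 0.23 0 0;0 0 0 -0.04 0.46 0 0;0 0 0 0.00 0.68 0 0;0 0 0 0.08 0.88 0 0;0 0 0 0.18 1.04 0 0;0 0 0 0.28 1.17 0 0;0 0 0 0.37 1.25 0 0;0 0 0 0.46 1.32 0 0;0 0 0 0.53 1.36 0 0;
0.5483782435853464
```

carry_out:
  plan: "0 0 0 -0.04 0.23 0 0;0 0 0 -0.04 0.46 0 0;0 0 0 0.00 0.68 0 0;0 0 0 0.08 0.88 0 0;0 0 0 0.18 1.04 0 0;0 0 0 0.28 1.17 0 0;0 0 0 0.37 1.25 0 0;0 0 0 0.46 1.32 0 0;0 0 0 0.53 1.36 0 0;0 0 0 0.53 1.36 0 0;0 0 0 0.53 1.36 0 0"

```text
time_s: 17.35
tcp_pos: [0.5559, 0.1303, 0.0677]
ee_rot: [0.001, 0.575, 0.818, 0.0]
ft_force: [0.7, -2.6, -3.5]
width: 0.0188
finger_force: 30.0
```

```bash
python3 - <<'E'
from h import *
report()
t0=.548
arc(t0,t0+np.radians(np.cumsum([4,5,5,5,5,5,5,5])))
E
```

```text
t 17.35 tcp [0.5559 0.1303 0.0677] F [ 0.7 -2.6 -3.5] w 0.0188 ff 30.023106017470127 yaw y 19.8102709450489 z [ 0.002 -0.    -1.   ]
r mm 35.93 dial mod 2pi 0.547 F rad 1.18 F cw 2.39
0 0 0 -0.07 -0.05 0 0;0 0 0 -0.15 -0.11 0 0;0 0 0 -0.23 -0.18 0 0;0 0 0 -0.30 -0.26 0 0;0 0 0 -0.36 -0.34 0 0;0 0 0 -0.42 -0.43 0 0;0 0 0 -0.47 -0.52 0 0;0 0 0 -0.51 -0.62 0 0;
```

carry_out:
  plan: "0 0 0 0.02 0.01 0 0;0 0 0 0.03 0.02 0 0;0 0 0 0.03 0.02 0 0;0 0 0 0.03 0.02 0 0"

```text
time_s: 17.75
tcp_pos: [0.5563, 0.1319, 0.0675]
ee_rot: [0.001, 0.575, 0.818, 0.001]
ft_force: [1.5, -2.7, 0.0]
width: 0.0189
finger_force: 30.0
```

```bash
cat >> h.py <<'E'
def avg(n=6):
    P=[];F=[]
    for k in range(n):
        o=robot.get_obs(); P.append(o["tcp_pos"]); F.append(o["ft_force"]); robot.capture("top")
    p=np.mean(P,0); F=np.mean(F,0); B=A+.00075*np.array([-np.sin(PSI),np.cos(PSI)])
    r,th=dial(p,B); d=(p[:2]-B)/np.hypot(*(p[:2]-B))
    print("t",round(o["time_s"],2),"p",np.round(p*1000,2),"r",round(r,2),"dial",round(th%(2*np.pi),3),"Frad",round(F[:2]@d,2),"Fcw",round(F[:2]@[d[1],-d[0]],2),"Fz",round(F[2],1),"sd",np.round(np.std([f@np.array([d[1],-d[0],0])for f in [0*np.array([1,1,1])]]),2))
E
sed -i 's/,"sd".*$/)/' h.py
python3 - <<'E'
from h import *
avg()
E
```

```text
t 18.0 p [556.28 131.93  67.52] r 36.38 dial 0.519 Frad 1.29 Fcw 2.53 Fz 1.8
```

carry_out:
  plan: "0 0 0 -0.02 -0.02 0 0;0 0 0 -0.02 -0.02 0 0"

```text
time_s: 18.25
tcp_pos: [0.5563, 0.1319, 0.0675]
ee_rot: [0.001, 0.575, 0.818, 0.001]
ft_force: [2.2, 0.4, 4.1]
width: 0.0187
finger_force: 30.1
```

```bash
python3 - <<'E'
from h import *
avg()
E
```

```text
t 18.5 p [556.27 131.78  67.45] r 36.4 dial 0.523 Frad 2.55 Fcw -1.75 Fz 4.7
```

carry_out:
  plan: "0 0 0 -0.02 -0.02 0 0;0 0 0 -0.02 -0.02 0 0"

```text
time_s: 18.75
tcp_pos: [0.556, 0.1307, 0.0674]
ee_rot: [0.001, 0.575, 0.818, 0.001]
ft_force: [3.3, 0.9, 5.9]
width: 0.019
finger_force: 30.1
```

```bash
python3 - <<'E'
from h import *
avg()
t0=.548
arc(t0,t0+np.radians(np.cumsum([6]*13)))
print(t0+np.radians(78))
E
```

```text
t 19.0 p [556.04 130.69  67.42] r 36.37 dial 0.554 Frad 3.45 Fcw -2.12 Fz 5.1
0 0 0 -0.10 -0.07 0 0;0 0 0 -0.20 -0.15 0 0;0 0 0 -0.29 -0.24 0 0;0 0 0 -0.36 -0.34 0 0;0 0 0 -0.43 -0.45 0 0;0 0 0 -0.48 -0.56 0 0;0 0 0 -0.52 -0.68 0 0;0 0 0 -0.55 -0.80 0 0;0 0 0 -0.57 -0.93 0 0;0 0 0 -0.57 -1.05 0 0;0 0 0 -0.56 -1.18 0 0;0 0 0 -0.54 -1.30 0 0;0 0 0 -0.51 -1.42 0 0;
1.909356816555577
```

carry_out:
  plan: "0 0 0 -0.10 -0.06 -0.02 0;0 0 0 -0.20 -0.14 -0.02 0;0 0 0 -0.29 -0.23 -0.02 0;0 0 0 -0.36 -0.33 -0.02 0;0 0 0 -0.43 -0.44 -0.02 0;0 0 0 -0.48 -0.55 -0.02 0;0 0 0 -0.52 -0.66 -0.02 0;0 0 0 -0.54 -0.72 -0.02 0;0 0 0 -0.54 -0.72 -0.02 0"

```text
time_s: 19.95
tcp_pos: [0.5388, 0.1071, 0.0673]
ee_rot: [-0.001, 0.575, 0.818, -0.001]
ft_force: [0.7, 0.6, 7.2]
width: 0.0192
finger_force: 30.1
```

```bash
cat >> h.py <<'E'
def step(th,deg,n=1,rad=0):
    # n steps of deg from dial th, rad mm outward shift
    for k in range(1,n+1):
        t=th+np.radians(deg*k); q=rad/30*k/n
        print("0 0 0 %.2f %.2f 0 0"%(-1.2*(np.sin(t)-np.sin(th))-q*np.sin(t), 1.2*(np.cos(t)-np.cos(th))+q*np.cos(t)),end=";")
    print()
E
python3 - <<'E'
from h import *
avg(5); step(1.33,3,8)
E
```

```text
t 20.15 p [538.81 107.16  67.35] r 36.07 dial 1.382 Frad 0.15 Fcw -0.99 Fz 7.0
0 0 0 -0.01 -0.06 0 0;0 0 0 -0.02 -0.12 0 0;0 0 0 -0.03 -0.19 0 0;0 0 0 -0.03 -0.25 0 0;0 0 0 -0.03 -0.31 0 0;0 0 0 -0.03 -0.37 0 0;0 0 0 -0.03 -0.44 0 0;0 0 0 -0.02 -0.50 0 0;
```

carry_out:
  plan: "0 0 0 -0.01 -0.06 -0.02 0;0 0 0 -0.01 -0.12 -0.04 0;0 0 0 -0.02 -0.17 -0.04 0;0 0 0 -0.02 -0.20 -0.04 0;0 0 0 -0.02 -0.22 -0.04 0;0 0 0 -0.02 -0.24 -0.04 0;0 0 0 -0.02 -0.26 -0.04 0"

```text
time_s: 20.9
tcp_pos: [0.532, 0.1042, 0.0676]
ee_rot: [-0.001, 0.575, 0.818, -0.001]
ft_force: [1.7, -1.3, -2.7]
width: 0.0192
finger_force: 30.0
```

```bash
python3 - <<'E'
from h import *
avg(5); step(1.59,2,10)
E
```

```text
t 21.1 p [531.92 104.21  67.61] r 35.88 dial 1.591 Frad 1.98 Fcw -1.44 Fz -3.2
0 0 0 0.00 -0.04 0 0;0 0 0 0.00 -0.08 0 0;0 0 0 0.01 -0.13 0 0;0 0 0 0.01 -0.17 0 0;0 0 0 0.02 -0.21 0 0;0 0 0 0.03 -0.25 0 0;0 0 0 0.04 -0.29 0 0;0 0 0 0.05 -0.33 0 0;0 0 0 0.07 -0.37 0 0;0 0 0 0.08 -0.41 0 0;
```

carry_out:
  plan: "0 0 0 -0.01 -0.06 0.01 0;0 0 0 0 -0.12 0.02 0;0 0 0 0.00 -0.16 0.02 0;0 0 0 0.01 -0.19 0.02 0;0 0 0 0.01 -0.21 0.02 0;0 0 0 0.01 -0.22 0.02 0;0 0 0 0.01 -0.23 0.02 0;0 0 0 0.01 -0.24 0.02 0"

```text
time_s: 21.95
tcp_pos: [0.5256, 0.1027, 0.0676]
ee_rot: [-0.0, 0.575, 0.818, 0.0]
ft_force: [1.9, 1.5, -4.2]
width: 0.0189
finger_force: 30.0
```

```bash
python3 - <<'E'
from h import *
avg(4); step(1.79,2,10)
E
```

```text
t 22.1 p [525.61 102.65  67.62] r 35.93 dial 1.772 Frad -1.14 Fcw -1.87 Fz -4.2
0 0 0 0.01 -0.04 0 0;0 0 0 0.02 -0.08 0 0;0 0 0 0.03 -0.12 0 0;0 0 0 0.05 -0.16 0 0;0 0 0 0.06 -0.20 0 0;0 0 0 0.08 -0.24 0 0;0 0 0 0.10 -0.28 0 0;0 0 0 0.12 -0.31 0 0;0 0 0 0.14 -0.35 0 0;0 0 0 0.16 -0.38 0 0;
```

carry_out:
  plan: "0 0 0 0.02 -0.06 0.01 0;0 0 0 0.04 -0.12 0.02 0;0 0 0 0.06 -0.16 0.02 0;0 0 0 0.07 -0.18 0.02 0;0 0 0 0.08 -0.20 0.02 0;0 0 0 0.08 -0.22 0.02 0;0 0 0 0.08 -0.23 0.02 0;0 0 0 0.08 -0.24 0.02 0"

```text
time_s: 22.95
tcp_pos: [0.5187, 0.1023, 0.0675]
ee_rot: [0.0, 0.575, 0.818, 0.0]
ft_force: [2.7, 2.1, -0.3]
width: 0.0194
finger_force: 30.0
```

```bash
python3 - <<'E'
from h import *
avg(4); step(1.98,2,10)
E
```

```text
t 23.1 p [518.63 102.33  67.51] r 35.92 dial 1.967 Frad -2.04 Fcw -1.88 Fz 0.1
0 0 0 0.02 -0.04 0 0;0 0 0 0.04 -0.08 0 0;0 0 0 0.06 -0.11 0 0;0 0 0 0.08 -0.15 0 0;0 0 0 0.10 -0.18 0 0;0 0 0 0.12 -0.22 0 0;0 0 0 0.15 -0.25 0 0;0 0 0 0.17 -0.28 0 0;0 0 0 0.20 -0.32 0 0;0 0 0 0.23 -0.35 0 0;
```

carry_out:
  plan: "0 0 0 0.04 -0.07 0 0;0 0 0 0.08 -0.13 0 0;0 0 0 0.11 -0.18 0 0;0 0 0 0.13 -0.21 0 0;0 0 0 0.15 -0.23 0 0;0 0 0 0.15 -0.24 0 0;0 0 0 0.16 -0.25 0 0;0 0 0 0.16 -0.26 0 0"

```text
time_s: 23.95
tcp_pos: [0.5096, 0.104, 0.0674]
ee_rot: [0.0, 0.575, 0.818, 0.0]
ft_force: [2.4, 1.8, 3.7]
width: 0.019
finger_force: 30.0
```

```bash
python3 - <<'E'
from h import *
avg(4); step(2.21,2,8)
E
```

```text
t 24.1 p [509.61 104.05  67.41] r 35.83 dial 2.224 Frad -2.15 Fcw -2.06 Fz 3.8
0 0 0 0.03 -0.03 0 0;0 0 0 0.05 -0.07 0 0;0 0 0 0.08 -0.10 0 0;0 0 0 0.11 -0.13 0 0;0 0 0 0.14 -0.16 0 0;0 0 0 0.17 -0.18 0 0;0 0 0 0.20 -0.21 0 0;0 0 0 0.23 -0.24 0 0;
```

carry_out:
  plan: "0 0 0 0.05 -0.06 -0.01 0;0 0 0 0.10 -0.11 -0.02 0;0 0 0 0.15 -0.15 -0.02 0;0 0 0 0.17 -0.17 -0.02 0;0 0 0 0.19 -0.18 -0.02 0;0 0 0 0.20 -0.19 -0.02 0;0 0 0 0.21 -0.20 -0.02 0"

```text
time_s: 24.85
tcp_pos: [0.5013, 0.1079, 0.0675]
ee_rot: [-0.0, 0.575, 0.818, -0.0]
ft_force: [3.4, 1.6, -0.1]
width: 0.0193
finger_force: 30.0
```

```bash
python3 - <<'E'
from h import *
avg(4); step(2.45,2,8)
E
```

```text
t 25.0 p [501.31 107.94  67.52] r 35.81 dial 2.48 Frad -3.09 Fcw -1.77 Fz -0.5
0 0 0 0.03 -0.03 0 0;0 0 0 0.07 -0.05 0 0;0 0 0 0.10 -0.07 0 0;0 0 0 0.14 -0.10 0 0;0 0 0 0.17 -0.12 0 0;0 0 0 0.21 -0.14 0 0;0 0 0 0.25 -0.16 0 0;0 0 0 0.28 -0.18 0 0;
```

carry_out:
  plan: "0 0 0 0.06 -0.04 0 0;0 0 0 0.13 -0.07 0 0;0 0 0 0.18 -0.10 0 0;0 0 0 0.21 -0.12 0 0;0 0 0 0.23 -0.13 0 0;0 0 0 0.24 -0.13 0 0;0 0 0 0.25 -0.14 0 0"

```text
time_s: 25.75
tcp_pos: [0.4947, 0.1134, 0.0676]
ee_rot: [-0.0, 0.575, 0.818, -0.0]
ft_force: [2.7, 0.1, -2.0]
width: 0.0192
finger_force: 30.0
```

```bash
python3 - <<'E'
from h import *
avg(4); step(2.71,2,8)
E
```

```text
t 25.9 p [494.72 113.41  67.55] r 35.73 dial 2.72 Frad -1.83 Fcw -1.7 Fz -2.2
0 0 0 0.04 -0.02 0 0;0 0 0 0.08 -0.03 0 0;0 0 0 0.12 -0.05 0 0;0 0 0 0.16 -0.06 0 0;0 0 0 0.20 -0.07 0 0;0 0 0 0.24 -0.08 0 0;0 0 0 0.28 -0.09 0 0;0 0 0 0.32 -0.10 0 0;
```

carry_out:
  plan: "0 0 0 0.07 -0.02 0 0;0 0 0 0.14 -0.04 0 0;0 0 0 0.20 -0.06 0 0;0 0 0 0.23 -0.07 0 0;0 0 0 0.25 -0.08 0 0;0 0 0 0.27 -0.08 0 0;0 0 0 0.28 -0.08 0 0"

```text
time_s: 26.65
tcp_pos: [0.4895, 0.1205, 0.0676]
ee_rot: [-0.0, 0.575, 0.818, -0.0]
ft_force: [1.6, -1.5, -3.3]
width: 0.0191
finger_force: 30.0
```

```bash
python3 - <<'E'
from h import *
avg(4); step(2.96,2,8)
E
```

```text
t 26.8 p [489.49 120.56  67.57] r 35.63 dial 2.969 Frad -0.52 Fcw -1.69 Fz -2.3
0 0 0 0.04 -0.01 0 0;0 0 0 0.08 -0.01 0 0;0 0 0 0.12 -0.02 0 0;0 0 0 0.17 -0.02 0 0;0 0 0 0.21 -0.02 0 0;0 0 0 0.25 -0.02 0 0;0 0 0 0.29 -0.02 0 0;0 0 0 0.33 -0.01 0 0;
```

carry_out:
  plan: "0 0 0 0.07 -0.01 0 0;0 0 0 0.14 -0.02 0 0;0 0 0 0.20 -0.02 0 0;0 0 0 0.23 -0.02 0 0;0 0 0 0.25 -0.02 0 0;0 0 0 0.27 -0.02 0 0;0 0 0 0.29 -0.02 0 0"

```text
time_s: 27.55
tcp_pos: [0.4862, 0.1286, 0.0676]
ee_rot: [-0.0, 0.575, 0.818, -0.0]
ft_force: [0.4, -1.5, -3.4]
width: 0.019
finger_force: 30.0
```

```bash
python3 - <<'E'
from h import *
avg(4); step(3.21,2,8)
E
```

```text
t 27.7 p [486.13 128.66  67.58] r 35.62 dial 3.216 Frad -0.2 Fcw -1.91 Fz -3.1
0 0 0 0.04 0.00 0 0;0 0 0 0.08 0.01 0 0;0 0 0 0.12 0.02 0 0;0 0 0 0.17 0.02 0 0;0 0 0 0.21 0.03 0 0;0 0 0 0.25 0.04 0 0;0 0 0 0.29 0.06 0 0;0 0 0 0.33 0.07 0 0;
```

carry_out:
  plan: "0 0 0 0.05 0 0 0;0 0 0 0.10 0.01 0 0;0 0 0 0.15 0.02 0 0;0 0 0 0.18 0.03 0 0;0 0 0 0.20 0.03 0 0;0 0 0 0.22 0.03 0 0;0 0 0 0.23 0.04 0 0;0 0 0 0.24 0.04 0 0"

```text
time_s: 28.55
tcp_pos: [0.4849, 0.1354, 0.0676]
ee_rot: [0.0, 0.575, 0.818, -0.0]
ft_force: [0.5, -3.5, -5.2]
width: 0.0192
finger_force: 30.0
```

```bash
python3 - <<'E'
from h import *
avg(4); step(3.42,2,8)
E
```

```text
t 28.7 p [484.93 135.52  67.63] r 35.62 dial 3.412 Frad 0.38 Fcw -3.85 Fz -4.0
0 0 0 0.04 0.01 0 0;0 0 0 0.08 0.03 0 0;0 0 0 0.12 0.04 0 0;0 0 0 0.16 0.06 0 0;0 0 0 0.20 0.07 0 0;0 0 0 0.23 0.09 0 0;0 0 0 0.27 0.11 0 0;0 0 0 0.31 0.14 0 0;
```

Drag is growing, so I'll switch to fine steps.

carry_out:
  plan: "0 0 0 0.01 0 0 0;0 0 0 0.02 0.01 0 0;0 0 0 0.03 0.01 0 0;0 0 0 0.04 0.01 0 0"

```text
time_s: 29.15
tcp_pos: [0.4849, 0.137, 0.0677]
ee_rot: [-0.0, 0.575, 0.818, -0.0]
ft_force: [-0.3, -4.3, -5.7]
width: 0.0192
finger_force: 30.0
```

```bash
python3 - <<'E'
from h import *
avg(4)
E
```

```text
t 29.3 p [484.86 137.03  67.64] r 35.61 dial 3.454 Frad 0.12 Fcw -3.61 Fz -5.3
```

carry_out:
  plan: "0 0 0 0.01 0 0.01 0;0 0 0 0.02 0.01 0.02 0;0 0 0 0.03 0.01 0.02 0;0 0 0 0.04 0.02 0.02 0;0 0 0 0.05 0.02 0.02 0"

```text
time_s: 29.85
tcp_pos: [0.4849, 0.1387, 0.0675]
ee_rot: [-0.0, 0.575, 0.818, -0.0]
ft_force: [-3.8, -3.1, -0.1]
width: 0.0187
finger_force: 30.0
```

```bash
python3 - <<'E'
from h import *
avg(4)
E
```

```text
t 30.0 p [484.92 138.76  67.5 ] r 35.53 dial 3.503 Frad 3.71 Fcw -3.65 Fz 1.4
```

carry_out:
  plan: "0 0 0 0.01 0 0 0;0 0 0 0.02 0 0 0;0 0 0 0.03 0 0 0;0 0 0 0.04 0 0 0;0 0 0 0.05 0.01 0 0"

```text
time_s: 30.55
tcp_pos: [0.485, 0.1402, 0.0675]
ee_rot: [0.0, 0.575, 0.818, 0.0]
ft_force: [-4.4, -2.6, 2.8]
width: 0.0192
finger_force: 30.0
```

```bash
python3 - <<'E'
from h import *
avg(4)
E
```

```text
t 30.7 p [484.97 140.26  67.45] r 35.54 dial 3.545 Frad 3.43 Fcw -3.54 Fz 3.5
```

carry_out:
  plan: "0 0 0 0.01 0 0 0;0 0 0 0.02 0 0 0;0 0 0 0.03 0 0 0;0 0 0 0.04 0.01 0 0;0 0 0 0.05 0.01 0 0"

```text
time_s: 31.25
tcp_pos: [0.485, 0.1417, 0.0674]
ee_rot: [0.0, 0.575, 0.818, 0.0]
ft_force: [-1.6, -3.1, 4.5]
width: 0.0192
finger_force: 30.0
```

```bash
python3 - <<'E'
from h import *
avg(4)
E
```

```text
t 31.4 p [485.04 141.67  67.4 ] r 35.57 dial 3.585 Frad 1.51 Fcw -4.15 Fz 4.8
```

carry_out:
  plan: "0 0 0 0.01 0 -0.01 0;0 0 0 0.02 0.01 -0.01 0;0 0 0 0.03 0.01 -0.01 0;0 0 0 0.04 0.02 -0.01 0;0 0 0 0.05 0.02 -0.01 0"

```text
time_s: 31.95
tcp_pos: [0.4851, 0.1432, 0.0675]
ee_rot: [0.0, 0.575, 0.818, 0.0]
ft_force: [0.6, -3.8, 2.2]
width: 0.0195
finger_force: 30.0
```

```bash
python3 - <<'E'
from h import *
avg(4)
E
```

```text
t 32.1 p [485.12 143.25  67.46] r 35.69 dial 3.629 Frad -1.08 Fcw -3.47 Fz 1.5
```

carry_out:
  plan: "0 0 0 0.01 0.01 0 0;0 0 0 0.02 0.01 0 0;0 0 0 0.03 0.02 0 0;0 0 0 0.04 0.02 0 0;0 0 0 0.05 0.03 0 0"

```text
time_s: 32.65
tcp_pos: [0.4853, 0.1449, 0.0675]
ee_rot: [0.0, 0.575, 0.818, 0.0]
ft_force: [1.9, -5.2, 0.5]
width: 0.0189
finger_force: 30.0
```

```bash
python3 - <<'E'
from h import *
avg(4)
E
```

```text
t 32.8 p [485.33 144.93  67.5 ] r 35.75 dial 3.676 Frad -2.69 Fcw -3.93 Fz -0.1
```

carry_out:
  plan: "0 0 0 0.01 0.01 0 0;0 0 0 0.02 0.02 0 0;0 0 0 0.03 0.03 0 0;0 0 0 0.04 0.03 0 0;0 0 0 0.04 0.04 0 0"

```text
time_s: 33.35
tcp_pos: [0.4856, 0.1464, 0.0675]
ee_rot: [0.0, 0.575, 0.818, -0.0]
ft_force: [1.0, -4.6, 2.0]
width: 0.0187
finger_force: 30.0
```

```bash
python3 - <<'E'
from h import *
avg(4)
E
```

```text
t 33.5 p [485.59 146.41  67.47] r 35.81 dial 3.718 Frad -2.31 Fcw -4.17 Fz 1.2
```

carry_out:
  plan: "0 0 0 0.01 0.01 0 0;0 0 0 0.02 0.02 0 0;0 0 0 0.03 0.03 0 0;0 0 0 0.04 0.04 0 0;0 0 0 0.04 0.04 0 0"

```text
time_s: 34.05
tcp_pos: [0.486, 0.1481, 0.0674]
ee_rot: [-0.0, 0.575, 0.818, -0.0]
ft_force: [0.5, -3.6, 1.8]
width: 0.0189
finger_force: 30.0
```

```bash
python3 - <<'E'
from h import *
avg(4)
E
```

```text
t 34.2 p [486.06 148.11  67.45] r 35.78 dial 3.768 Frad -0.94 Fcw -3.57 Fz 2.2
```

carry_out:
  plan: "0 0 0 0.01 0.01 0 0;0 0 0 0.02 0.02 0 0;0 0 0 0.03 0.03 0 0;0 0 0 0.04 0.03 0 0;0 0 0 0.05 0.04 0 0"

```text
time_s: 34.75
tcp_pos: [0.4867, 0.15, 0.0674]
ee_rot: [-0.0, 0.575, 0.818, -0.0]
ft_force: [-1.3, -4.4, 5.2]
width: 0.0191
finger_force: 30.0
```

```bash
python3 - <<'E'
from h import *
avg(4)
E
```

```text
t 34.9 p [486.72 150.    67.41] r 35.73 dial 3.824 Frad 1.05 Fcw -4.6 Fz 5.1
```

carry_out:
  plan: "0 0 0 0.01 0.01 -0.01 0;0 0 0 0.02 0.01 -0.02 0;0 0 0 0.03 0.02 -0.02 0;0 0 0 0.04 0.03 -0.02 0;0 0 0 0.05 0.03 -0.02 0"

```text
time_s: 35.45
tcp_pos: [0.4872, 0.1513, 0.0676]
ee_rot: [-0.0, 0.575, 0.818, -0.0]
ft_force: [-0.6, -4.5, -1.5]
width: 0.019
finger_force: 30.0
```

```bash
python3 - <<'E'
from h import *
avg(4)
E
```

```text
t 35.6 p [487.21 151.4   67.57] r 35.76 dial 3.865 Frad -1.49 Fcw -4.41 Fz -2.1
```

carry_out:
  plan: "0 0 0 0.01 0.01 0 0;0 0 0 0.02 0.02 0 0;0 0 0 0.03 0.02 0 0;0 0 0 0.03 0.03 0 0;0 0 0 0.04 0.04 0 0"

```text
time_s: 36.15
tcp_pos: [0.4878, 0.1529, 0.0676]
ee_rot: [-0.0, 0.575, 0.818, -0.0]
ft_force: [-0.4, -4.7, -4.0]
width: 0.0189
finger_force: 30.0
```

```bash
python3 - <<'E'
from h import *
avg(4)
E
```

```text
t 36.3 p [487.8  152.96  67.63] r 35.82 dial 3.912 Frad -2.0 Fcw -4.51 Fz -4.5
```

carry_out:
  plan: "0 0 0 0.01 0.01 0.01 0;0 0 0 0.02 0.02 0.02 0;0 0 0 0.03 0.03 0.02 0;0 0 0 0.03 0.04 0.02 0;0 0 0 0.04 0.05 0.02 0"

```text
time_s: 36.85
tcp_pos: [0.4882, 0.1538, 0.0675]
ee_rot: [-0.0, 0.575, 0.818, -0.001]
ft_force: [-2.7, -7.5, -1.0]
width: 0.0191
finger_force: 30.0
```

```bash
python3 - <<'E'
from h import *
avg(4)
E
```

```text
t 37.0 p [488.18 153.84  67.54] r 35.85 dial 3.938 Frad -0.5 Fcw -7.73 Fz -1.0
```

carry_out:
  plan: "0 0 0 0.01 0.01 0 0;0 0 0 0.01 0.01 0 0"

```text
time_s: 37.25
tcp_pos: [0.4882, 0.154, 0.0675]
ee_rot: [-0.0, 0.575, 0.818, -0.002]
ft_force: [-3.4, -7.6, -0.5]
width: 0.0193
finger_force: 30.0
```

```bash
python3 - <<'E'
from h import *
avg(4)
E
```

```text
t 37.4 p [488.24 153.98  67.54] r 35.86 dial 3.943 Frad -1.09 Fcw -8.34 Fz -0.5
```

carry_out:
  plan: "0 0 0 0.01 0.01 0 0;0 0 0 0.01 0.01 0 0"

```text
time_s: 37.65
tcp_pos: [0.4883, 0.1541, 0.0675]
ee_rot: [-0.0, 0.575, 0.818, -0.002]
ft_force: [-3.2, -8.7, 0.7]
width: 0.0192
finger_force: 30.0
```

```bash
python3 - <<'E'
from h import *
avg(4)
E
```

```text
t 37.8 p [488.3  154.14  67.53] r 35.88 dial 3.947 Frad -0.5 Fcw -9.03 Fz -0.3
```

Stop confirmed at about 9 N: the dial no longer moves. I'll back off slightly, release, rise and travel above the cover grip.

carry_out:
  plan: "0 0 0 -0.01 -0.01 0 0;0 0 0 -0.02 -0.02 0 0;0 0 0 -0.02 -0.02 0 0.6;0 0 0 -0.02 -0.02 0 0.6;0 0 0 -0.02 -0.02 0 0.6;0 0 0 -0.02 -0.02 0 0.6;0 0 0 -0.02 -0.02 0 0.6;0 0 0 -0.02 -0.02 0 0.6;0 0 0 -0.02 -0.02 -0.4 0.6;0 0 0 -0.02 -0.02 -1 0.6;0 0 0 -0.02 -0.02 -1.6 0.6;0 0 0 -0.9 0.1 -1.6 0.6;0 0 0 -2.2 0.3 -1.6 0.6;0 0 0 -3.5 0.5 -1.6 0.6;0 0 0 -4.8 0.7 -1.6 0.6;0 0 0 -5.5 0.75 -1.6 0.6;0 0 0 -5.5 0.75 -1.6 0.6;0 0 0 -5.5 0.75 -1.6 0.6"

```text
time_s: 39.65
tcp_pos: [0.5666, 0.008, 0.1159]
ee_rot: [-0.0, 0.575, 0.818, 0.0]
ft_force: [-0.1, -0.0, -1.7]
width: 0.0566
finger_force: 0.0
```

```bash
python3 - <<'E'
from h import *
o,R=st(); i=robot.capture("wrist")[:,:,::-1]; p=np.array(o["tcp_pos"])
cv2.imwrite("pics/w5.png",cv2.resize(i,(800,600),interpolation=cv2.INTER_CUBIC))
for z in(.105,): print("grip centre pred px(800)",[np.array(proj("wrist",np.array([x,y,z])))/.7 for x,y in[(.566,.008)]])
B=p+R@[0,0,-.0295]; print("real tip px",np.array(proj("wrist",B))/.7)
print("knob pred",np.array(proj("wrist",np.array([.4883,.1541,.124])))/.7)
E
```

```text
t 39.65 tcp [0.5666 0.008  0.1159] F [-0.1 -0.  -1.7] w 0.0566 ff 0.0 yaw y 19.76043828848896 z [ 0.     0.001 -1.   ]
grip centre pred px(800) [array([398.14140851, 325.5040829 ])]
real tip px [399.59264595 359.70768286]
knob pred [ 326.8612411  -130.28819673]
```

View pics/w5.png

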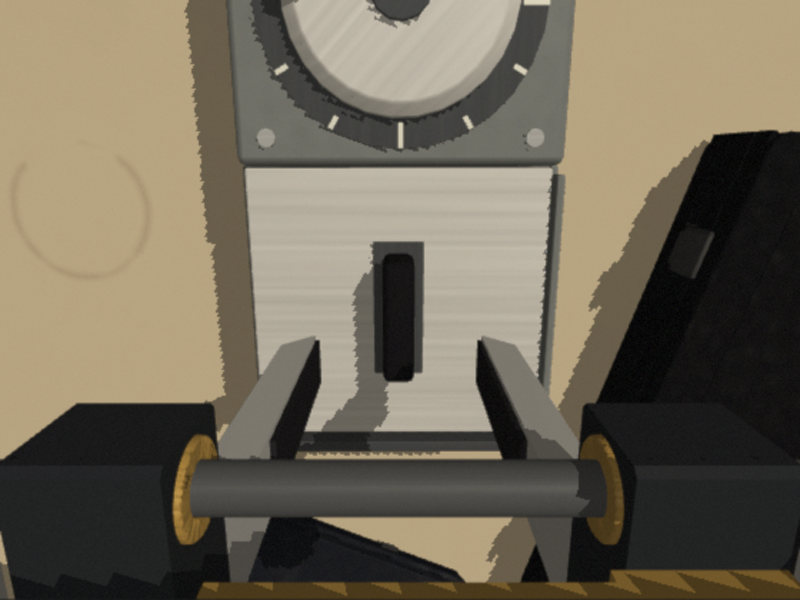

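The grip bar top is at (398,317), centred between the pads and matching the prediction. I'll descend and close.

carry_out:
  plan: "0 0 0 0 0 0.6 0.6;0 0 0 0 0 1.2 0.6;0 0 0 0 0 1.6 0.6;0 0 0 0 0 1.9 0.6;0 0 0 0 0 1.9 0.6;0 0 0 0 0 1.9 0.1;0 0 0 0 0 1.9 0.1;0 0 0 0 0 1.9 0.1;0 0 0 0 0 1.9 0.1;0 0 0 0 0 1.9 0.1;0 0 0 0 0 1.9 0.1;0 0 0 0 0 1.9 0.1;0 0 0 0 0 1.9 0.1"

```text
time_s: 41.0
tcp_pos: [0.5667, 0.0078, 0.0586]
ee_rot: [0.0, 0.575, 0.818, 0.0]
ft_force: [-0.1, 0.2, 0.4]
width: 0.0138
finger_force: 30.0
```

carry_out:
  plan: "0 0 0 0 -0.02 0 0.1;0 0 0 0 -0.04 0 0.1;0 0 0 0 -0.06 0 0.1;0 0 0 0 -0.08 0 0.1;0 0 0 0 -0.08 0 0.1"

```text
time_s: 41.5
tcp_pos: [0.5647, 0.0071, 0.0587]
ee_rot: [0.0, 0.575, 0.818, 0.0]
ft_force: [1.5, 1.0, 1.0]
width: 0.0138
finger_force: 30.0
```

The cover is unlocked. I'll draw it open.

carry_out:
  plan: "0 0 0 0 -0.1 0 0.1;0 0 0 0 -0.25 0 0.1;0 0 0 0 -0.45 0 0.1;0 0 0 0 -0.65 0 0.1;0 0 0 0 -0.85 0 0.1;0 0 0 0 -1.05 0 0.1;0 0 0 0 -1.25 0 0.1;0 0 0 0 -1.45 0 0.1;0 0 0 0 -1.65 0 0.1;0 0 0 0 -1.85 0 0.1;0 0 0 0 -2.05 0 0.1;0 0 0 0 -2.2 0 0.1;0 0 0 0 -2.32 0 0.1;0 0 0 0 -2.42 0 0.1;0 0 0 0 -2.48 0 0.1;0 0 0 0 -2.52 0 0.1;0 0 0 0 -2.52 0 0.1"

```text
time_s: 43.2
tcp_pos: [0.4931, -0.0187, 0.0586]
ee_rot: [-0.0, 0.575, 0.818, -0.0]
ft_force: [1.3, 1.0, 4.6]
width: 0.0135
finger_force: 30.0
```

```bash
python3 - <<'E'
from h import *
o,R=st(); d=np.array(o["tcp_pos"])[:2]-[.5667,.0078]; print("travel mm",-1000*d@[np.cos(PSI),np.sin(PSI)],1000*d@[-np.sin(PSI),np.cos(PSI)],"pull",np.array(o["ft_force"][:2])@[np.cos(PSI),np.sin(PSI)])
E
```

```text
t 43.2 tcp [ 0.4931 -0.0187  0.0586] F [1.3 1.  4.6] w 0.0135 ff 30.001098811626434 yaw y 19.82396647089914 z [-0. -0. -1.]
travel mm 78.23062904268888 0.037773353335401216 pull 1.58992941816591
```

carry_out:
  plan: "0 0 0 0 -0.02 0 0.1;0 0 0 0 -0.04 0 0.1;0 0 0 0 -0.06 0 0.1;0 0 0 0 -0.08 0 0.1;0 0 0 0 -0.09 0 0.1;0 0 0 0 -0.09 0 0.1"

```text
time_s: 43.8
tcp_pos: [0.4915, -0.0192, 0.0586]
ee_rot: [0.001, 0.575, 0.818, 0.001]
ft_force: [3.6, 1.8, 2.1]
width: 0.0134
finger_force: 30.0
```

```bash
python3 - <<'E'
from h import *
o,R=st(); d=np.array(o["tcp_pos"])[:2]-[.5667,.0078]; print("travel mm",-1000*d@[np.cos(PSI),np.sin(PSI)],"pull",np.array(o["ft_force"][:2])@[np.cos(PSI),np.sin(PSI)])
E
```

```text
t 43.8 tcp [ 0.4915 -0.0192  0.0586] F [3.6 1.8 2.1] w 0.0134 ff 30.002453327178955 yaw y 19.811530341080275 z [ 0.002  0.    -1.   ]
travel mm 79.90964334963309 pull 4.027134036534481
```

carry_out:
  plan: "0 0 0 0 -0.02 0 0.1;0 0 0 0 -0.03 0 0.1;0 0 0 0 -0.03 0 0.1;0 0 0 0 0 0 0.1;0 0 0 0 0 0 0.6;0 0 0 0 0 0 0.6;0 0 0 0 0 0 0.6;0 0 0 0 0 0 0.6;0 0 0 0 0 0 0.6;0 0 0 0 0 0 0.6;0 0 0 0 0 0 0.6;0 0 0 0 0 -0.5 0.6;0 0 0 0 0 -1.2 0.6;0 0 0 0 0 -2.2 0.6;0 0 0 0 0 -3.3 0.6;0 0 0 0 0 -3.5 0.6;0 0 0 0 0 -3.5 0.6"

```text
time_s: 45.5
tcp_pos: [0.4918, -0.0197, 0.1647]
ee_rot: [0.002, 0.575, 0.818, 0.001]
ft_force: [0.5, 0.2, -0.2]
width: 0.0565
finger_force: 0.0
```

```bash
python3 - <<'E'
from h import *
st(); i=robot.capture("scene")[:,:,::-1]
cv2.imwrite("pics/s6.png",cv2.resize(i[120:320,120:420],(780,520),interpolation=cv2.INTER_CUBIC))
E
```

```text
t 45.5 tcp [ 0.4918 -0.0197  0.1647] F [ 0.5  0.2 -0.2] w 0.0565 ff 0.0 yaw y 19.825058898937694 z [ 0.003 -0.001 -1.   ]
```

View pics/s6.png

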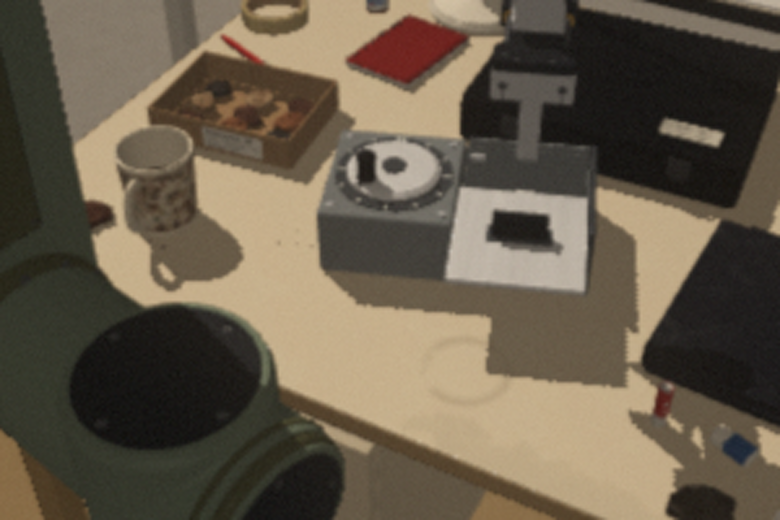

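The cover is fully open, with the compartment exposed behind it at about (530,165). The knob still sits where it stopped, the bystanders haven't moved, and the gripper is clear. I'm handing in.

```bash
python3 -c "
from rig import robot
print(robot.finish_job())"
```

```text
the job is handed in; nothing more can be done
None
```

The lockbox is open and the job is handed in: the dial met both numbers by my measurements and stopped dead at about 9 N, the cover was drawn about 80 mm to its end stop and released, and the things around the box looked undisturbed in the last picture (clock 45.5 s of 72 s).

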